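# Wedge a rocking bench power supply steady

## Task

The bench power supply rocks because its rear right foot, as seen from the robot, has lost its rubber boot and hangs clear of the bench. Slide the wooden wedge along the bench, thin end first, and push it under that foot just until it is snug and the supply no longer rocks; then press down firmly with a fingertip on the top of the case above that foot to check that it holds, and leave wedge and supply alone. Do not grip or lift the wedge, shove the supply along the bench or disturb the other things on the bench.

Things in the scene. Friction and masses are not known exactly. Their poses are not given: they have to be found in the camera images.
- supply: Bench power supply, beige box 240 mm deep (x) by 260 wide (y), 3.2 kg, loose. Origin: on the bench under its centre; x to its rear (knobs on the -x side, facing the robot), y to the robot's left, z up. Case underside 16 mm, flat top 121 mm up; black handle on top, 30 mm left of centre, 28 mm high. Rubber feet 16 mm tall, 20 across at (-95,105), (95,105), (-95,-105) mm; short foot at (95,-105).
- short_foot (a point): Centre of the short foot's flat underside, 9 mm above the bench: a bare pale plastic stub 18 mm across, 7 mm tall, under the rear right corner, its centre 25 mm in from the right side and from the rear. The supply stands still on the other three feet, but a press of some 5 N on this corner tips it down 9 mm. Axes as the supply's.
- test_corner (a point): The point of the flat case top straight above the short foot, 121 mm above the bench: where to press for the check; 8 to 15 N makes a firm press. Axes as the supply's.
- wedge: Plain brown hardwood wedge, 140 mm long, 45 wide, 70 g, flat on the bench; its top slopes evenly from 2 mm high at the thin end to 25 mm at the thick end (1 mm in 6.1). Origin: middle of its underside; x along it to the thin end (+70 mm; upright thick end face at -70 mm), z up. It fills the 9 mm gap when the foot's centre is 36 mm ahead of its origin; 80 mm of it then stick out of the case.
- wedge_nose (a point): Middle of the lower edge of the wedge's thin end. Axes as the wedge's.
- wedge_back (a point): Middle of the wedge's thick end face, 12.5 mm above the bench: where to push. The wedge slides with under 1 N until its slope meets the foot; then the push climbs steeply within a few mm: 3 to 6 N is snug, and from about 9 N the supply itself begins to slide along. Friction keeps the wedge where it is left. Axes as the wedge's.
- multimeter: Bystander: black handheld multimeter lying flat, 165 x 80 x 34 mm (x along its length), up to 45 mm tall at the dial. Origin under its centre.
- breadboard: Bystander: white breadboard with small components, 165 x 55 x 9 mm, components to 20 mm. Origin under its centre, x along its length.
- screwdriver: Bystander: screwdriver with a black handle, 180 mm long, lying along its x axis, about 30 mm thick at most.
- tape_roll: Bystander: black roll of tape lying flat, 84 mm across, 19 mm tall, hole 52 mm. Origin under its centre.
- nose_cone: Bystander: yellow domed nose cone standing on its base, 90 mm across, 77 mm tall. Origin under its centre.
- offcut: Bystander: square-edged plywood offcut, 60 x 40 x 18 mm, not a wedge. Origin under its centre.
- marker: Bystander: marker pen, white with a black cap, lying along its x axis, 142 mm long, 15 mm thick.
Not all that is in view belongs to the job. Of the things like the wedge, leave any that is blue, red or yellow; of the rest the larger one is meant.

How it is judged:
On the way, in this order (a step that is already met when the one before it is completed fails the run):
1. the wedge is snug under the short foot and bears on it, the supply level (x of short_foot in the frame of wedge between 0 and 0.065 m and y of short_foot in the frame of wedge between -0.022 and 0.022 m and contact force between wedge and supply above 0.3 N and angle between supply's own z axis and vertical below 0.012 rad), for 0.2 s.
2. a fingertip presses on the case top above the short foot with more than 5 N and the supply does not rock (contact force between the fingers and supply above 5 N and horizontal distance between the grasp point and test_corner below 0.06 m and height (world z) of the grasp point above 0.115 m and angle between supply's own z axis and vertical below 0.012 rad), for 0.1 s.
At the end, for the whole second after the job is handed in: Wedge flat on the bench, short foot bearing on its slope (over 0.3 N; foot 0 to 65 mm ahead of the wedge's middle, within 22 mm of its centre line); supply level within 0.012 rad (1.7 mm at that corner), within 12 mm of where it stood; all at rest (all of step 1 and height (world z) of wedge below 0.004 m and angle between wedge's own z axis and vertical below 0.03 rad and distance of supply from where it was at the start of the episode below 0.012 m and linear speed of each of supply, wedge below 0.01 m/s); the robot touches nothing.
It fails at once if the wedge is lifted off the bench or tipped over (height (world z) of wedge above 0.01 m or angle between wedge's own z axis and vertical above 0.2 rad).
It fails at once if the wedge is pinched or rammed (more than 25 N from the fingers) (contact force between the fingers and wedge above 25 N).
It fails at once if the supply is shoved more than 12 mm or tipped (distance of supply from where it was at the start of the episode above 0.012 m or angle between supply's own z axis and vertical above 0.1 rad).
It fails at once if a bystander is moved more than 30 mm (distance of any of multimeter, breadboard, screwdriver, tape_roll, nose_cone, offcut, marker from where it was at the start of the episode above 0.03 m).
It also fails if it takes over 72 s, if anything falls off the work surface, if the arm or the gripper's body presses on something with over 40 N, if the wrist force passes 120 N, or if a joint passes its speed limit or range.

## Robot

A 6-joint arm with a two-finger parallel gripper is mounted at the origin on the work surface. World frame = base frame: x ahead of the robot, y to its left, z up, the work surface at z = 0. Lengths are in m, angles in rad, forces in N, time in s.
With the tool pointing down it reaches from about 0.25 to 0.725 m from the base axis. Payload 4 kg.
Tool frame: the origin (TCP) lies at the very end of the fingers, on their centre line; the grasp point (between the pads) lies 19 mm behind it; z points along the fingers, y is the line along which they close (so a half turn about z gives the same grasp; the last joint's range is limited). The gripper opens to 85 mm and grips with 20 to 120 N. Pads are 22 mm wide; open, the fingers measure 114 mm over their backs; the gripper's body (76 mm by 85 mm) begins 54 mm behind the grasp point. The pads swing forward as they close: fully open they stand 13 mm farther back than shut.
Start: joints at [1.118, 0.241, 0.005, 1.335, 0, 1.571], TCP at [0.219, 0.45, 0.231] pointing down, gripper open.
Joint ranges: [-2.72, 2.72], [-1.05, 1.87], [-1.09, 1.28], [-1.99, 2.15], [-1.42, 1.44], [-3.14, 3.14]. Speed limits (rad/s): [2.79, 2.79, 3.14, 3.14, 3.14, 3.14].

## Interface

Orientations are given as a unit quaternion [x, y, z, w].
In Python, from workcell import bot, vision, workorder, boxes_of gives the robot as it stands.
- The arm moves only by the tool send_rows, never from a script. Its argument "motion" is text: rows parted by semicolons, each of 5 numbers parted by spaces: the closure, from -1 (fully open) to 1 (shut), so that 0 is half open, then the shift along the tool's x, y, z in cm, then the turn about the tool's z in rad. In form: claw x y z twist; .... A call has 1 to 5 rows; each row is the pose to reach, as a shift and turn from the pose commanded when the call began, along the tool's axes at that moment; what a row does not reach only later rows make up. A row lasts 1/10 s, in which the tool goes at most 50 mm and 8.59 degrees, less where a joint would pass 70% of its speed; a pose out of reach is approached as far as the arm can. A call with a gripper value outside its range is refused whole. The fingers move at their own pace and stop on an object; the grip force is fixed at half the most. Time passes only in rows, so rows that repeat a pose let the fingers close. It gives the time, the measured TCP pose, the force, the opening and the grip force at its end, in the units of the state.
- bot.get_obs(): the state, without advancing time (a new reading comes with each control period).
- vision.camera(name): name is "scene" or "top" or "wrist"; returns the picture (384x512x3 uint8, red, green, blue); there is no depth.
- vision.camera_model(name): a dict with "fov_y" (degrees; the focal length in pixels is half the picture's height over the tangent of half this angle, whatever the lens; pixels are square), "cx", "cy" (the principal point, pixels), "k1" (the pictures are not rectified: a ray, as slopes to the right and down, at radius r is drawn at 1 + k1 r^2 times it, then the intrinsics apply), "world_from_camera" (4x4, takes a point from camera to world coordinates); the wrist camera has in their place "hand_eye" (4x4, takes a point from camera to tool coordinates, whose origin is the TCP and whose axes are the flange's). Camera axes: x right, y down, z forward; pixel columns grow to the right and rows downward; lengths in m; the calibration is good to about 2 mm. A picture is of the moment at which its call begins: read the wrist's pose just before it. camera_model takes no time and is no camera call.
- workorder.job_done(): hands the job in; it is judged then, once.
Trained networks look in the newest picture that a camera, given by its name, has taken for a name from the list of things; names that differ only in an ending like _2 or _b are one class to them, and where a whole thing is asked for, a point or a joint stands for the part that bears it (a point fixed in the world has none). Each returns a list of dicts, best first, with "conf" (0 to 1); they miss things now and then, are a little off and sometimes report something else, mostly with a low value. They report only what shows in the picture. A call takes as long as a camera call. They do not tell look-alikes from the thing itself.
- boxes_of(camera, target): "rect" ([centre column, centre row, width, height] in pixels, round what is visible of it).
The state is a dict: "clock": time; "joint_pos": joint angles; "joint_vel": joint speeds; "tau": joint torques, N m; "eef_pos": TCP position; "tool_rot": TCP orientation; "ft_force": force on the tool from outside, world axes, zero at the start; "ft_torque": the same for the moment, N m; "grip_width": finger opening in m; "grasp_force": force on a finger pad.
Only numpy, scipy, OpenCV 4.12 (cv2) and the standard library are available. Lean on these libraries where they do the work, as an engineer would, in place of code of your own. Each camera call takes 0.05 s, during which the arm holds its last target. There are 200 camera calls.

## Working session

There is one attempt and no reset: what is moved stays moved. The work goes in short steps, Python scripts to look and compute and a tool call to move; the robot and the scene stay as the last step left them, time stands still between calls to the robot, and variables do not carry over. Pictures are saved under pics/ and viewed, at most 10 in all, crops included, and the job is handed in when it is done.

Besides the shell and the picture viewer there is one more tool, called after "Emit:" as a command line: name --argument value ..., lists and objects as JSON in quotes. send_rows: Moves the arm, as the interface text tells. Its arguments: {"type":"object","properties":{"motion":{"type":"string"}},"required":["motion"]}

```bash
mkdir -p pics; ls; cat > h.py <<'E'
import numpy as np, cv2
from workcell import bot, vision, workorder, boxes_of
from scipy.spatial.transform import Rotation as R
def K(m): 
    f=192/np.tan(np.radians(m["fov_y"])/2); return f
def W(name,m):
    if "world_from_camera" in m: return np.array(m["world_from_camera"])
    o=bot.get_obs(); T=np.eye(4); T[:3,:3]=R.from_quat(o["tool_rot"]).as_matrix(); T[:3,3]=o["eef_pos"]
    return T@np.array(m["hand_eye"])
def px2w(name,pts,z):
    m=vision.camera_model(name); f=K(m); T=W(name,m); out=[]
    for u,v in pts:
        d=np.array([(u-m["cx"])/f,(v-m["cy"])/f]); s=d.copy()
        for _ in range(30): s=d/(1+m["k1"]*(s@s))
        r=T[:3,:3]@np.array([*s,1]); t=(z-T[2,3])/r[2]; out.append(T[:3,3]+t*r)
    return np.array(out)
def w2px(name,P):
    m=vision.camera_model(name); f=K(m); T=np.linalg.inv(W(name,m))
    p=np.atleast_2d(P)@T[:3,:3].T+T[:3,3]; s=p[:,:2]/p[:,2:]; s=s*(1+m["k1"]*(s**2).sum(1,keepdims=True))
    return s*f+[m["cx"],m["cy"]]
def shot(name,fn):
    im=vision.camera(name); cv2.imwrite(fn,im[:,:,::-1]); return im
E
python3 - <<'E'
from h import *
a=shot("scene","pics/s0.png"); b=shot("top","pics/t0.png")
print(boxes_of("top","wedge"),boxes_of("top","supply"))
for n in("scene","top"):
  m=vision.camera_model(n);print(n,m["fov_y"],np.round(m["world_from_camera"],3).tolist())
o=bot.get_obs();print(o["eef_pos"],o["tool_rot"],o["ft_force"])
E
```

```text
pics
[{'rect': [322.1, 274.6, 20.5, 37.6], 'conf': 0.87}, {'rect': [155.2, 106.8, 26.3, 15.2], 'conf': 0.83}, {'rect': [186.4, 239.9, 35.7, 24.6], 'conf': 0.7}, {'rect': [237.4, 163.6, 38.2, 21.0], 'conf': 0.58}, {'rect': [167.9, 167.3, 82.8, 78.5], 'conf': 0.45}] [{'rect': [166.9, 169.0, 81.1, 84.0], 'conf': 0.63}]
scene 49.763391357988425 [[0.205, 0.834, -0.512, 1.085], [0.979, -0.178, 0.101, -0.181], [-0.007, -0.522, -0.853, 1.111], [0.0, 0.0, 0.0, 1.0]]
top 50.27788698216754 [[0.011, -0.994, 0.106, 0.33], [-1.0, -0.01, 0.009, -0.073], [-0.008, -0.106, -0.994, 1.517], [0.0, 0.0, 0.0, 1.0]]
[0.21855961 0.44923058 0.2307336 ] [ 2.24481167e-01  9.74478183e-01 -6.73020231e-04 -1.53090624e-04] [-0.19308526  0.44163442  0.39696618]
```

View pics/s0.png

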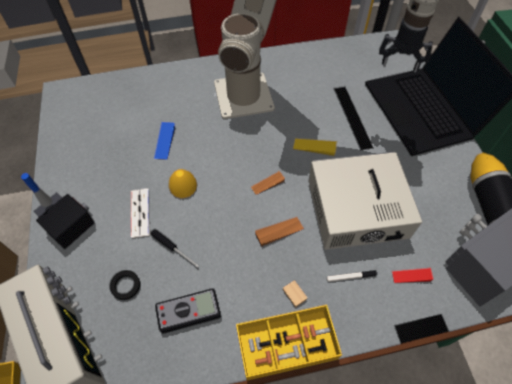

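View pics/t0.png

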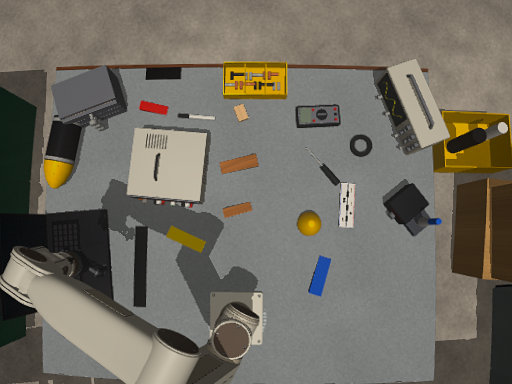

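Candidates: the brown wedge at top (239,163), the smaller brown one at (237,210), yellow (186,239), blue (320,276), red (154,107), and the plywood offcut (241,113). I choose the larger brown one at (239,163) and check it in a crop.

```bash
python3 - <<'E'
import cv2,numpy as np
s=cv2.imread('pics/s0.png')[150:310,240:430]; t=cv2.imread('pics/t0.png')[115:220,120:270]
a=cv2.resize(s,None,fx=3.1,fy=3.1,interpolation=2)[:500]; 
cv2.imwrite('pics/c1.png',cv2.resize(s,None,fx=3.7,fy=3.7,interpolation=2)); cv2.imwrite('pics/c2.png',cv2.resize(t,None,fx=5,fy=5,interpolation=2))
E
```

```text
(no output)
```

View pics/c1.png

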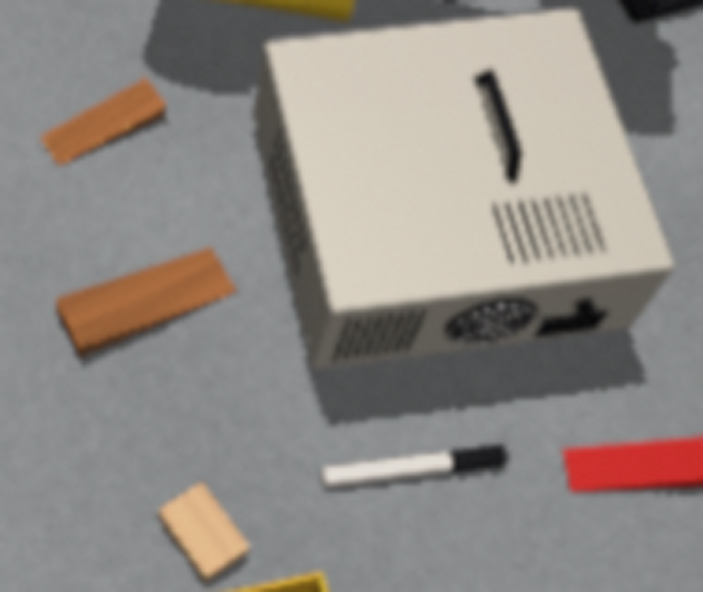

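View pics/c2.png

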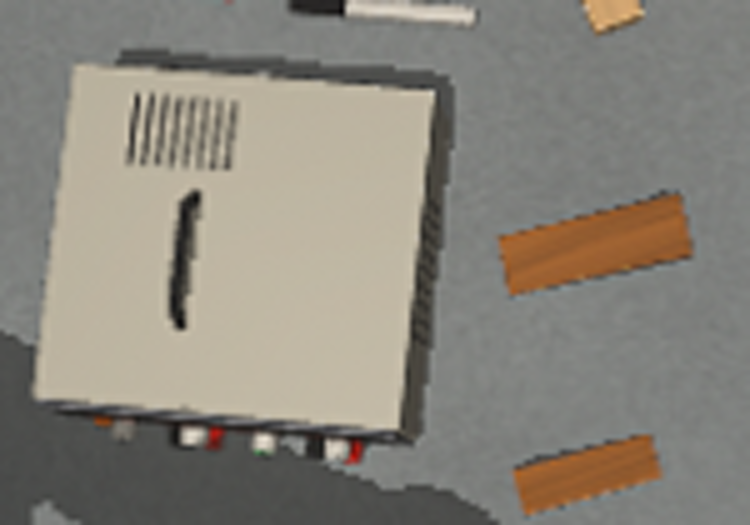

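```bash
cat > m.py <<'E'
from h import *
from scipy.optimize import least_squares
c=lambda p,s,ox,oy:[((u+.5)/s-.5+ox,(v+.5)/s-.5+oy) for u,v in p]
tw=c([(682,195),(692,258),(512,295),(500,238)],5,120,115)
sw=c([(82,347),(58,298),(212,250),(236,292)],3.7,240,150)
ts=c([(75,66),(437,90),(398,432),(36,400)],5,120,115)
ss=c([(672,268),(332,310),(266,44),(580,10)],3.7,240,150)
# wedge corners: back(far x), back(near), nose near, nose far
wl=np.array([[-.07,.0225,.025],[-.07,-.0225,.025],[.07,-.0225,.002],[.07,.0225,.002]])
sl=np.array([[.12,.13,.121],[.12,-.13,.121],[-.12,-.13,.121],[-.12,.13,.121]])
def T(p,L): return L@R.from_euler('z',p[2]).as_matrix().T+[p[0],p[1],0]
def fit(p0,L,obs):
    f=lambda p:np.concatenate([(w2px(n,T(p,L))-o).ravel() for n,o in obs])
    r=least_squares(f,p0); return r.x,np.round(r.fun.reshape(-1,2),1)
if __name__=="__main__":
    for n,o,z in (("top",tw,.012),("scene",sw,.012),("top",ts,.121),("scene",ss,.121)): print(n,np.round(px2w(n,o,z)[:,:2],3).tolist())
    # wedge frame with x to +y world: local +y -> -x world
    wl2=wl*[1,-1,1]
    w=fit([.5,-.05,1.7],wl2,[("top",tw),("scene",[sw[1],sw[0],sw[3],sw[2]][:0] or [sw[0],sw[1],sw[2],sw[3]])]) if 0 else None
    for nm,obs in (("top",[("top",tw)]),("scene",[("scene",[sw[0],sw[1],sw[2],sw[3]])])):
        print("wedge",nm,fit([.5,-.05,1.7],wl2,obs))
    for nm,obs in (("top",[("top",ts)]),("scene",[("scene",ss)]),("both",[("top",ts),("scene",ss)])):
        p,r=fit([.5,.2,0],sl,obs); print("sup",nm,p,r.tolist()); print(T(p,np.array([[.095,-.105,0]])))
E
python3 m.py
```

```text
top [[0.605, -0.068], [0.558, -0.076], [0.529, 0.057], [0.572, 0.067]]
scene [[0.6, -0.062], [0.554, -0.072], [0.538, 0.059], [0.579, 0.068]]
top [[0.676, 0.363], [0.659, 0.104], [0.419, 0.125], [0.438, 0.379]]
scene [[0.678, 0.362], [0.657, 0.107], [0.422, 0.125], [0.442, 0.385]]
wedge top (array([ 0.56556706, -0.0044304 ,  1.77165663]), array([[ 0.1,  0.4],
       [ 0.4, -0.4],
       [-0.4,  0.2],
       [-0.1, -0.1]]))
wedge scene (array([ 5.68033702e-01, -1.19745113e-03,  1.78777452e+00]), array([[-0.3, -0. ],
       [-0.3,  0.3],
       [ 0.1, -0.6],
       [ 0.6,  0.2]]))
sup top [ 0.54791361  0.24265158 -0.07487604] [[-0.2, -0.4], [-0.2, 0.2], [0.8, 0.2], [-0.5, 0.0]]
[[0.63479279 0.1308392  0.        ]]
sup scene [ 0.5493281   0.24493964 -0.08384717] [[1.1, 0.5], [-0.5, 0.4], [-0.2, -0.9], [-0.4, -0.4]]
[[0.63520071 0.13235236 0.        ]]
sup both [ 0.54882469  0.24405785 -0.07988891] [[-0.3, -0.8], [-0.4, 0.1], [0.2, 0.1], [-1.0, -0.4], [0.8, 0.2], [-0.7, 0.5], [-0.7, -0.8], [-0.9, -0.6]]
[[0.63514227 0.13181136 0.        ]]
```

Crop: the larger brown wedge has its thick end (dark end face) at the right in the top view (687,225) and its thin end facing the supply (505,265). No marks or colour on it, so it is the right one. I'll push it sideways with both half-open fingers on its near side to align it, then from behind.

```bash
cat > g.py <<'E'
from h import *
import sys
def goal(x,y,z,phi):  # phi: yaw of tool y
    o=bot.get_obs(); M=R.from_quat(o["tool_rot"]).as_matrix(); d=np.array([x,y,z])-o["eef_pos"]
    ph=np.arctan2(M[1,1],M[0,1]); t=(ph-phi+np.pi)%(2*np.pi)-np.pi
    print("cm",np.round(M.T@d*100,2),"twist",round(t,3),"| t",o["clock"],np.round(o["eef_pos"],4),"phi",round(ph,3),"F",np.round(o["ft_force"],2),"w",o["grip_width"])
if __name__=="__main__": goal(*map(float,sys.argv[1:]))
E
python3 g.py .524 -.033 .13 1.78
```

```text
cm [-48.56 -29.99  10.11] twist -0.662 | t 0.2 [0.2186 0.4492 0.2307] phi 1.118 F [-0.19  0.44  0.4 ] w 0.08525493190992248
```

Emit:
send_rows --motion "0 -48.6 -30 0 -0.66; 0 -48.6 -30 0 -0.66; 0 -48.6 -30 0 -0.66; 0 -48.6 -30 0 -0.66; 0 -48.6 -30 0 -0.66"

```text
clock: 0.7
eef_pos: [0.3383, 0.2627, 0.2314]
tool_rot: [-0.099, 0.995, 0.0, 0.0]
ft_force: [1.1, -0.1, 0.1]
grip_width: 0.0424
grasp_force: 0.0
```

```bash
python3 g.py .524 -.033 .23 1.78
```

```text
cm [-12.39 -32.65   0.14] twist -0.011 | t 0.7 [0.3383 0.2627 0.2314] phi 1.769 F [ 1.13 -0.07  0.15] w 0.04235048083255575
```

Emit:
send_rows --motion "0 -12.4 -32.6 0 0; 0 -12.4 -32.6 0 0; 0 -12.4 -32.6 0 0; 0 -12.4 -32.6 0 0; 0 -12.4 -32.6 0 0"

```text
clock: 1.2
eef_pos: [0.4704, 0.0498, 0.2314]
tool_rot: [-0.096, 0.995, 0.0, 0.0]
ft_force: [1.1, 0.8, 0.2]
grip_width: 0.0425
grasp_force: 0.0
```

```bash
python3 g.py .524 -.033 .13 1.78
```

```text
cm [-3.68 -9.15 10.14] twist -0.017 | t 1.2 [0.4704 0.0498 0.2314] phi 1.763 F [1.08 0.81 0.2 ] w 0.04245674631840533
```

Emit:
send_rows --motion "0 -3.5 -8 5 -0.01; 0 -3.5 -8 10 -0.01; 0 -3.5 -8 10 -0.01; 0 -3.5 -8 10 -0.01; 0 -3.5 -8 10 -0.01"

```text
clock: 1.7
eef_pos: [0.5186, -0.0201, 0.131]
tool_rot: [-0.101, 0.995, 0.0, -0.001]
ft_force: [0.4, 0.5, 0.4]
grip_width: 0.0427
grasp_force: 0.0
```

```bash
python3 g.py .524 -.033 .01 1.78; python3 -c "
from h import *
shot('wrist','pics/w0.png');print(boxes_of('wrist','wedge')); m=vision.camera_model('wrist');print(m['fov_y'],np.round(m['hand_eye'],3).tolist())"
```

```text
cm [-0.3  -1.38 12.09] twist -0.008 | t 1.7 [ 0.5186 -0.0201  0.131 ] phi 1.772 F [0.4  0.47 0.45] w 0.042690293706897336
[{'rect': [259.7, 229.6, 129.6, 49.1], 'conf': 0.9}, {'rect': [505.1, 10.7, 11.3, 16.1], 'conf': 0.7}, {'rect': [302.9, 61.8, 123.6, 47.1], 'conf': 0.56}]
71.543490617895 [[-0.001, -0.955, -0.297, 0.076], [1.0, -0.001, -0.001, -0.0], [0.001, -0.297, 0.955, -0.142], [0.0, 0.0, 0.0, 1.0]]
```

View pics/w0.png

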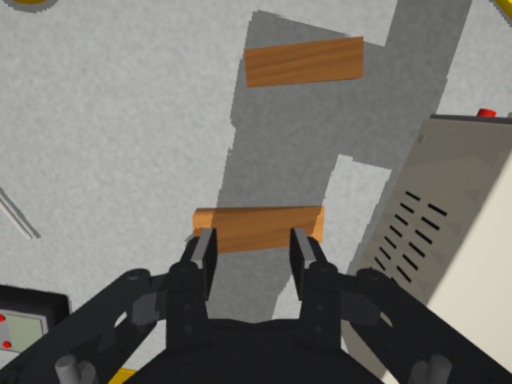

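The wrist view shows the big wedge at (258,230), nose to the right by the supply; check its pose from here.

```bash
python3 -c "
from h import *
im=cv2.imread('pics/w0.png')
hsv=cv2.cvtColor(im,cv2.COLOR_BGR2HSV); m=((hsv[...,0]<16)&(hsv[...,1]>130)&(hsv[...,2]>60)).astype(np.uint8); m[:150]=0; m[270:]=0
for x in range(190,330,8):
  v=np.where(m[:,x])[0]; print(x, (v.min(),v.max()) if len(v) else None,end='; ')
print()
from m import *
print(np.round(w2px('wrist',[.5186,-.0201,0]),1))
for p in ([.5668,-.003,1.78],):
  print(np.round(w2px('wrist',T(p,wl*[1,-1,1])),1).tolist())
"
```

```text
190 None; 198 (np.int64(209), np.int64(236)); 206 (np.int64(209), np.int64(227)); 214 (np.int64(209), np.int64(228)); 222 (np.int64(208), np.int64(252)); 230 (np.int64(208), np.int64(251)); 238 (np.int64(208), np.int64(250)); 246 (np.int64(208), np.int64(250)); 254 (np.int64(208), np.int64(249)); 262 (np.int64(208), np.int64(248)); 270 (np.int64(208), np.int64(247)); 278 (np.int64(208), np.int64(246)); 286 (np.int64(207), np.int64(246)); 294 (np.int64(207), np.int64(227)); 302 (np.int64(207), np.int64(227)); 310 (np.int64(207), np.int64(236)); 318 (np.int64(207), np.int64(242)); 326 None; 
[[253.  179.9]]
[[194.2, 252.7], [190.8, 213.7], [323.2, 204.8], [320.3, 241.5]]
```

Emit:
send_rows --motion "0 0 -1 5 0; 0 0 -1 9.5 0; 0 0 -1 12 0; 0 0 -1 13 0; 0 0 -1 13 0"

```text
clock: 2.3
eef_pos: [0.5215, -0.0291, 0.0019]
tool_rot: [-0.102, 0.995, 0.0, 0.0]
ft_force: [-0.2, 0.5, 0.0]
grip_width: 0.0429
grasp_force: 0.0
```

```bash
python3 g.py .589 -.020 .001 1.49
```

```text
cm [-6.79 -0.47  0.09] twist 0.284 | t 2.3 [ 0.5215 -0.0291  0.0019] phi 1.774 F [-0.16  0.5   0.03] w 0.042860944284510524
```

Emit:
send_rows --motion "0 -0.9 0 0 0; 0 -1.7 0 0 0; 0 -2.3 0 0 0; 0 -2.9 -0.1 0 0.05; 0 -3.5 -0.2 0 0.1"

```text
clock: 2.8
eef_pos: [0.5575, -0.0246, 0.0024]
tool_rot: [-0.05, 0.999, -0.0, 0.001]
ft_force: [-0.4, -0.0, 0.6]
grip_width: 0.0426
grasp_force: 0.3
```

```bash
python3 g.py .589 -.020 .001 1.49
```

```text
cm [-3.18  0.15  0.15] twist 0.181 | t 2.8 [ 0.5575 -0.0246  0.0024] phi 1.671 F [-0.43 -0.04  0.59] w 0.04256787025082761
```

Emit:
send_rows --motion "0 -0.6 0 0 0.04; 0 -1.2 0 0 0.08; 0 -1.8 0.05 0 0.12; 0 -2.5 0.1 0 0.15; 0 -3.2 0.15 0 0.18"

```text
clock: 3.3
eef_pos: [0.589, -0.0199, 0.0023]
tool_rot: [0.039, 0.999, 0.0, 0.001]
ft_force: [-0.7, -0.2, 0.5]
grip_width: 0.0428
grasp_force: 0.2
```

```bash
python3 g.py .589 -.020 .001 1.49; python3 - <<'E'
from h import *
t=shot("top","pics/t1.png");s=shot("scene","pics/s1.png")
a=cv2.resize(t[115:190,195:265,::-1],None,fx=5.5,fy=5.5,interpolation=2)
b=cv2.resize(s[200:300,245:345,::-1],None,fx=4.125,fy=4.125,interpolation=2)
cv2.imwrite("pics/c3.png",np.hstack([a,b]))
print(a.shape,b.shape)
E
```

```text
cm [ 0.   -0.01  0.13] twist 0.002 | t 3.3 [ 0.589  -0.0199  0.0023] phi 1.492 F [-0.67 -0.23  0.5 ] w 0.04279493885629204
(412, 385, 3) (412, 412, 3)
```

View pics/c3.png

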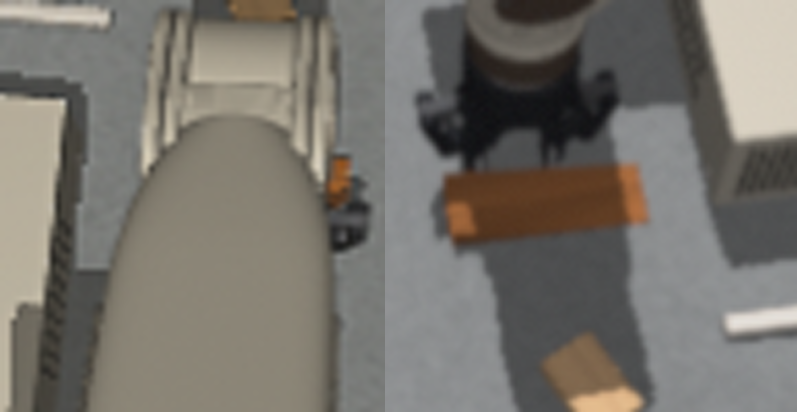

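```bash
cat > f2.py <<'E'
from m import *
o=c([(70,238),(60,173),(251,165),(264,221)],4.125,245,200)
p,r=fit([.62,0,1.5],wl*[1,-1,1],[("scene",o)]);print(p,r.tolist())
u=np.array([np.cos(p[2]),np.sin(p[2])]); d=np.array([.635,.1315])-p[:2]; print("foot in wedge",d@u, d@[-u[1],u[0]])
print("back", p[:2]-.07*u)
E
python3 f2.py; python3 g.py .572 -.02 .1 1.49
```

```text
[ 0.62721476 -0.00305278  1.50418358] [[-0.5, -0.6], [-0.4, 0.7], [0.4, -0.3], [0.4, 0.1]]
foot in wedge 0.13477257862043307 0.0011883337180111555
back [ 0.62255532 -0.07289753]
cm [ 1.75 -0.15 -9.77] twist 0.003 | t 3.4 [ 0.5899 -0.0199  0.0024] phi 1.493 F [-0.31 -1.04  0.45] w 0.04268079909047424
```

Emit:
send_rows --motion "0 1 0 0 0; 0 2 0 0 0; 0 2 0 -5 0; 0 2 0 -10 0; 0 2 0 -10 0"

```text
clock: 3.9
eef_pos: [0.5728, -0.0187, 0.1094]
tool_rot: [0.039, 0.999, 0.0, 0.007]
ft_force: [1.0, 0.6, -0.6]
grip_width: 0.0423
grasp_force: 0.0
```

```bash
python3 g.py .620 -.108 .1 -.067
```

```text
cm [-5.38 -8.54  1.01] twist 1.56 | t 3.9 [ 0.5728 -0.0187  0.1094] phi 1.493 F [ 0.98  0.65 -0.62] w 0.04227492291630652
```

Emit:
send_rows --motion "1 -3 -5 0 0.15; 1 -5.4 -8.5 0 0.3; 1 -5.4 -8.5 0 0.45; 1 -5.4 -8.5 0 0.6; 1 -5.4 -8.5 0 0.75"

```text
clock: 4.4
eef_pos: [0.6146, -0.1081, 0.1009]
tool_rot: [0.405, 0.914, -0.0, -0.0]
ft_force: [0.1, 1.1, 1.0]
grip_width: 0.0001
grasp_force: 0.0
```

Emit:
send_rows --motion "1 0 0 0 0.15; 1 0 0 0 0.3; 1 0 0 0 0.45; 1 0 0 0 0.6; 1 0 0 0 0.75"

```text
clock: 4.9
eef_pos: [0.6145, -0.1074, 0.1012]
tool_rot: [0.712, 0.703, -0.0, -0.0]
ft_force: [0.3, -0.0, -0.7]
grip_width: 0.0
grasp_force: 0.0
```

```bash
python3 g.py .620 -.108 .012 -.067
```

```text
cm [-0.05  0.55  8.92] twist 0.054 | t 4.9 [ 0.6145 -0.1074  0.1012] phi -0.013 F [ 0.35 -0.05 -0.69] w 4.980618130835112e-05
```

Emit:
send_rows --motion "1 0 0.5 3 0.05; 1 0 0.5 6 0.05; 1 0 0.5 8 0.05; 1 0 0.5 9.3 0.05; 1 0 0.5 9.3 0.05"

```text
clock: 5.4
eef_pos: [0.618, -0.1072, 0.0061]
tool_rot: [0.727, 0.687, -0.001, -0.002]
ft_force: [-0.8, -0.8, 0.3]
grip_width: 0.0
grasp_force: 0.0
```

```bash
python3 g.py .6226 -.0729 .008 -.067; python3 - <<'E'
from h import *
s=shot("scene","pics/s2.png"); t=shot("top","pics/t2.png")
b=cv2.resize(s[200:280,240:330,::-1],None,fx=4.5,fy=4.5,interpolation=2); a=cv2.resize(t[115:195,195:265,::-1],None,fx=4.5,fy=4.5,interpolation=2)
cv2.imwrite("pics/c4.png",np.hstack([b,a]))
E
```

```text
cm [ 3.45  0.26 -0.19] twist 0.01 | t 5.4 [ 0.618  -0.1072  0.0061] phi -0.057 F [-0.82 -0.77  0.26] w 2.8551568360605475e-05
```

View pics/c4.png

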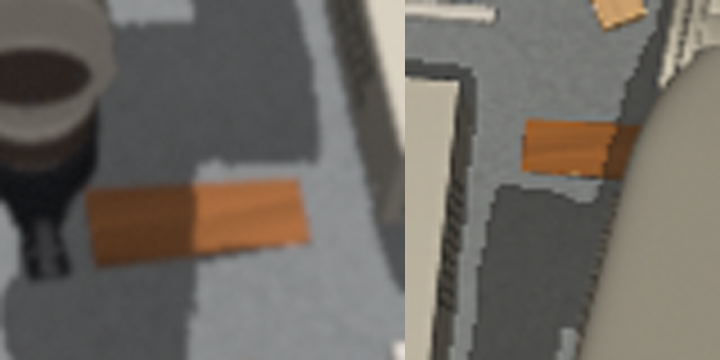

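Emit:
send_rows --motion "1 1 0.3 0 0.01; 1 1.8 0.3 0 0.01; 1 2.6 0.3 0 0.01; 1 3.6 0.3 0 0.01; 1 5 0.3 0 0.01"

```text
clock: 6.0
eef_pos: [0.6261, -0.0571, 0.0088]
tool_rot: [0.731, 0.683, 0.0, 0.0]
ft_force: [0.5, -0.1, 0.0]
grip_width: 0.0002
grasp_force: 0.3
```

Emit:
send_rows --motion "1 1 0 0 0; 1 2 0 0 0; 1 3 0 0 0; 1 3.5 0 0 0; 1 3.5 0 0 0"

```text
clock: 6.5
eef_pos: [0.6282, -0.0218, 0.0083]
tool_rot: [0.73, 0.683, 0.0, -0.0]
ft_force: [-0.1, 0.4, -0.3]
grip_width: 0.0001
grasp_force: 0.0
```

```bash
python3 g.py .6226 0.0 .008 -.067; python3 - <<'E'
from h import *
s=shot("scene","pics/s3.png"); t=shot("top","pics/t3.png")
b=cv2.resize(s[190:270,250:350,::-1],None,fx=4.5,fy=4.5,interpolation=2); a=cv2.resize(t[115:195,190:260,::-1],None,fx=4.5,fy=4.5,interpolation=2)
cv2.imwrite("pics/c5.png",np.hstack([b,a]))
E
```

```text
cm [ 2.14 -0.7   0.03] twist 0.001 | t 6.5 [ 0.6282 -0.0218  0.0083] phi -0.066 F [-0.09  0.44 -0.32] w 0.00010069124159074111
```

View pics/c5.png

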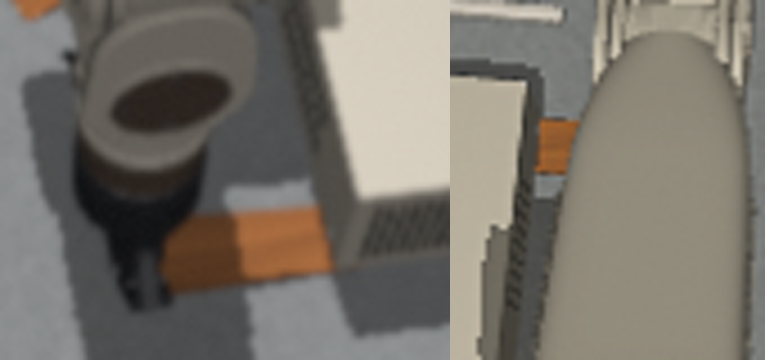

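```bash
python3 -c "
from h import *
print(px2w('top',[(210.5,141.5),(210.5,153.2)],.006))
print(px2w('scene',[((329.5)/4.5-.5+250,208.5/4.5-.5+190),(331/4.5-.5+250,271/4.5-.5+190)],.006))"
```

```text
[[0.65139423 0.10385947 0.006     ]
 [0.60658108 0.10277242 0.006     ]]
[[0.61081197 0.118919   0.006     ]
 [0.65358978 0.1071205  0.006     ]]
```

Emit:
send_rows --motion "1 0.8 0 0 0; 1 1.6 0 0 0; 1 2.2 0 0 0; 1 2.6 0 0 0; 1 2.8 0 0 0"

```text
clock: 7.1
eef_pos: [0.6301, 0.0058, 0.0084]
tool_rot: [0.73, 0.683, -0.0, 0.0]
ft_force: [-0.1, -0.2, 0.5]
grip_width: 0.0001
grasp_force: 0.2
```

Emit:
send_rows --motion "1 0.1 0 0 0; 1 0.2 0 0 0; 1 0.3 0 0 0; 1 0.4 0 0 0; 1 0.5 0 0 0"

```text
clock: 7.6
eef_pos: [0.6304, 0.01, 0.0084]
tool_rot: [0.73, 0.683, 0.0, 0.0]
ft_force: [-0.2, -0.4, -0.7]
grip_width: -0.0002
grasp_force: 0.2
```

Emit:
send_rows --motion "1 0.1 0 0 0; 1 0.15 0 0 0; 1 0.2 0 0 0; 1 0.2 0 0 0"

```text
clock: 8.0
eef_pos: [0.6306, 0.0122, 0.0084]
tool_rot: [0.73, 0.683, 0.0, -0.0]
ft_force: [0.6, 0.1, -0.1]
grip_width: -0.0002
grasp_force: 0.0
```

Emit:
send_rows --motion "1 0.05 0 0 0; 1 0.1 0 0 0; 1 0.15 0 0 0; 1 0.15 0 0 0"

```text
clock: 8.4
eef_pos: [0.6307, 0.0137, 0.0084]
tool_rot: [0.73, 0.683, 0.0, -0.0]
ft_force: [-0.2, -1.0, -0.6]
grip_width: -0.0002
grasp_force: 0.1
```

Emit:
send_rows --motion "1 0.05 0 0 0; 1 0.1 0 0 0; 1 0.1 0 0 0"

```text
clock: 8.7
eef_pos: [0.6308, 0.0147, 0.0084]
tool_rot: [0.73, 0.683, 0.0, 0.0]
ft_force: [-0.5, -0.8, -0.2]
grip_width: 0.0005
grasp_force: 0.1
```

Emit:
send_rows --motion "1 0.05 0 0 0; 1 0.1 0 0 0; 1 0.1 0 0 0"

```text
clock: 9.0
eef_pos: [0.6308, 0.0157, 0.0084]
tool_rot: [0.73, 0.683, 0.0, -0.0]
ft_force: [0.3, -1.2, 0.5]
grip_width: -0.0
grasp_force: 0.1
```

Emit:
send_rows --motion "1 0.05 0 0 0; 1 0.1 0 0 0; 1 0.1 0 0 0"

```text
clock: 9.3
eef_pos: [0.6309, 0.0165, 0.0084]
tool_rot: [0.73, 0.683, -0.0, 0.0]
ft_force: [-0.6, -1.4, 0.2]
grip_width: 0.0002
grasp_force: 0.6
```

Contact is beginning.

Emit:
send_rows --motion "1 0.05 0 0 0; 1 0.1 0 0 0; 1 0.1 0 0 0"

```text
clock: 9.6
eef_pos: [0.6309, 0.0171, 0.0084]
tool_rot: [0.73, 0.683, -0.0, 0.0]
ft_force: [0.2, -3.3, 0.2]
grip_width: -0.0003
grasp_force: 1.5
```

Emit:
send_rows --motion "1 0.03 0 0 0; 1 0.06 0 0 0; 1 0.06 0 0 0"

```text
clock: 9.9
eef_pos: [0.631, 0.0176, 0.0084]
tool_rot: [0.731, 0.683, -0.0, 0.0]
ft_force: [0.6, -4.7, 1.1]
grip_width: -0.0001
grasp_force: 2.4
```

Emit:
send_rows --motion "1 0.02 0 0 0; 1 0.02 0 0 0; 1 0.02 0 0 0"

```text
clock: 10.2
eef_pos: [0.631, 0.0178, 0.0084]
tool_rot: [0.731, 0.683, -0.0, 0.0]
ft_force: [-0.4, -5.0, 0.8]
grip_width: 0.0
grasp_force: 2.6
```

Emit:
send_rows --motion "1 -0.5 0 0 0; 1 -1.5 0 0 0; 1 -3 0 0 0; 1 -3 0 -4 0; 1 -3 0 -8 0"

```text
clock: 10.7
eef_pos: [0.6272, -0.0128, 0.0874]
tool_rot: [0.731, 0.683, -0.001, -0.002]
ft_force: [0.6, 0.3, 0.1]
grip_width: -0.0001
grasp_force: 0.0
```

Emit:
send_rows --motion "1 0 0 -4 0; 1 0 0 -7.5 0; 1 0 0 -7.5 0; 1 0 0 -7.5 0"

```text
clock: 11.1
eef_pos: [0.6296, -0.0123, 0.1646]
tool_rot: [0.731, 0.683, 0.001, 0.001]
ft_force: [-0.4, -0.3, 0.1]
grip_width: -0.0001
grasp_force: 0.0
```

```bash
python3 g.py .634 .128 .16 -.067
```

```text
cm [14.03 -0.51  0.46] twist -0.001 | t 11.1 [ 0.6296 -0.0123  0.1646] phi -0.068 F [-0.36 -0.28  0.05] w -0.00011040066748221035
```

Emit:
send_rows --motion "1 5 -0.2 0 0; 1 10 -0.4 0 0; 1 14 -0.5 0 0; 1 14 -0.5 1 0; 1 14 -0.5 2.5 0"

```text
clock: 11.6
eef_pos: [0.6327, 0.1295, 0.1366]
tool_rot: [0.729, 0.684, -0.001, -0.0]
ft_force: [-0.5, -0.9, 0.0]
grip_width: 0.0001
grasp_force: 0.0
```

```bash
python3 g.py .635 .131 .123 -.067
```

```text
cm [0.16 0.22 1.36] twist 0.003 | t 11.6 [0.6327 0.1295 0.1366] phi -0.064 F [-0.52 -0.87  0.01] w 7.29607256243622e-05
```

Emit:
send_rows --motion "1 0 0 0.6 0; 1 0 0 1 0; 1 0 0 1.3 0; 1 0 0 1.4 0; 1 0 0 1.5 0"

```text
clock: 12.1
eef_pos: [0.6338, 0.1281, 0.1239]
tool_rot: [0.731, 0.683, 0.0, 0.0]
ft_force: [-0.3, 0.8, -0.6]
grip_width: 0.0
grasp_force: 0.0
```

Emit:
send_rows --motion "1 0 0 0.05 0; 1 0 0 0.1 0; 1 0 0 0.1 0"

```text
clock: 12.4
eef_pos: [0.6335, 0.1285, 0.1227]
tool_rot: [0.73, 0.683, 0.0, 0.0]
ft_force: [-1.2, -0.5, -0.9]
grip_width: 0.0001
grasp_force: 0.0
```

Emit:
send_rows --motion "1 0 0 0.05 0; 1 0 0 0.1 0; 1 0 0 0.1 0"

```text
clock: 12.7
eef_pos: [0.6333, 0.1285, 0.1213]
tool_rot: [0.73, 0.683, -0.0, -0.0]
ft_force: [0.4, 0.5, 0.5]
grip_width: 0.0001
grasp_force: 0.0
```

Emit:
send_rows --motion "1 0 0 0.05 0; 1 0 0 0.1 0; 1 0 0 0.1 0"

```text
clock: 13.0
eef_pos: [0.6334, 0.1285, 0.1211]
tool_rot: [0.73, 0.683, 0.0, 0.0]
ft_force: [-1.8, 0.6, 4.4]
grip_width: -0.0
grasp_force: 2.2
```

Contact at z≈0.121 (the case is at its proper height); 4.4 N so far. Pressing further.

Emit:
send_rows --motion "1 0 0 0.05 0; 1 0 0 0.1 0; 1 0 0 0.1 0"

```text
clock: 13.3
eef_pos: [0.6335, 0.1284, 0.121]
tool_rot: [0.73, 0.683, 0.001, 0.0]
ft_force: [-2.9, -0.2, 8.5]
grip_width: 0.0004
grasp_force: 4.1
```

Emit:
send_rows --motion "1 0 0 0.03 0; 1 0 0 0.05 0; 1 0 0 0.05 0; 1 0 0 0.05 0"

```text
clock: 13.7
eef_pos: [0.6335, 0.1284, 0.1209]
tool_rot: [0.73, 0.683, 0.001, 0.0]
ft_force: [-4.3, -1.2, 9.8]
grip_width: 0.0004
grasp_force: 4.9
```

The corner holds at 10 N without sinking. Retreat.

Emit:
send_rows --motion "1 0 0 -0.3 0; 1 0 0 -1.5 0; 1 0 0 -5 0; 1 0 0 -8 0; 1 0 0 -8 0"

```text
clock: 14.2
eef_pos: [0.6363, 0.1291, 0.2049]
tool_rot: [0.73, 0.683, 0.004, 0.003]
ft_force: [0.1, -0.3, 1.3]
grip_width: 0.0
grasp_force: 0.0
```

Emit:
send_rows --motion "1 -5 0 0 0; 1 -10 0 0 0; 1 -15 0 0 0; 1 -20 0 0 0; 1 -20 0 0 0"

```text
clock: 14.7
eef_pos: [0.6191, -0.0777, 0.1985]
tool_rot: [0.733, 0.68, -0.001, 0.001]
ft_force: [-0.2, -0.1, -0.3]
grip_width: 0.0001
grasp_force: 0.0
```

```bash
python3 - <<'E'
from h import *
s=shot("scene","pics/s4.png")
cv2.imwrite("pics/c6.png",cv2.resize(s[140:300,240:430,::-1],None,fx=3.7,fy=3.7,interpolation=2))
E
```

```text
(no output)
```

View pics/c6.png

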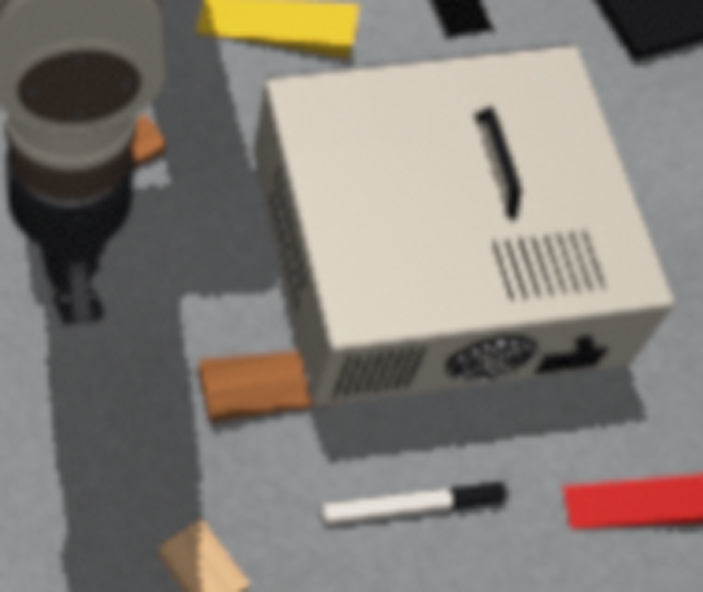

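The wedge (crop 255,385) sits under the rear right corner. The supply's corners (332,347), (672,304) and (266,82) match the earlier ones after the 37 px crop shift, so it has not moved. The robot is clear.

```bash
python3 -c "
from h import *
print(workorder.job_done())"
```

```text
the job is handed in; nothing more can be done
None
```

The wedge is snug under the rear right foot, pushed to about 5 N. The corner held a 10 N press without sinking, the supply did not visibly move, and I handed the job in at about 15 s; no verdict came back.

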